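# Pack the paint tubes into the chest's hidden drawer

## Robot

A 6-joint arm with a two-finger parallel gripper is mounted at the origin on the work surface. World frame = base frame: x ahead of the robot, y to its left, z up, the work surface at z = 0. Lengths are in m, angles in rad, forces in N, time in s.
With the tool pointing down it reaches from about 0.35 to 0.85 m from the base axis. Payload 8.1 kg.
Tool frame: the origin (TCP) lies at the centre of the arm's flange, where the gripper is bolted on; the fingertips stand 186 mm ahead of it and the grasp point (between the pads) lies 167 mm ahead of it; z points along the fingers, y is the direction in which the jaws open and shut (so a half turn about z gives the same grasp; the last joint's range is limited). The gripper opens to 93 mm and grips with 3 to 60 N. Pads are 15 mm wide; open, the fingers measure 128 mm over their backs; the gripper's body (75 mm by 188 mm) begins 65 mm behind the grasp point.
Start: joints at [-1.197, 0.13, 1.488, -0, 1.523, -0.085], TCP at [0.266, -0.538, 0.405] pointing down, gripper open.
Joint ranges: [-2.96, 2.96], [-0.89, 2.26], [0.02, 2.5], [-1.34, 4.48], [0, 2.73], [-2.66, 2.66]. Speed limits (rad/s): [2.39, 2.39, 2.79, 3.14, 3.14, 3.14].

## Interface

Orientations are given as a rotation vector (axis times angle).
In Python, from plant import robot, viewer, order gives the robot as it stands.
- The arm moves only by the tool apply_moves, never from a script. Its argument "deltas" is a list of rows, each a list of 3 entries, a list of its own where there are three numbers: the finger opening in mm, from 0 to 93, then the shift along the tool's x, y, z in mm, then the turn about the tool's z in rad. In form: [[grip, [dx, dy, dz], yaw], ...]. A call has 1 to 5 rows; each row shifts and turns the commanded pose from where the row before left it, along the tool's axes as they then stand; what a row does not reach is not made up. A row lasts 1/8 s, in which the tool goes at most 62.5 mm and 10.7 degrees, less where a joint would pass 70% of its speed; a pose out of reach is approached as far as the arm can. A call is refused whole if a number of a shift passes 62.5 or a number of a turn 0.188, either way. A call with a gripper value outside its range is refused whole. The fingers move at their own pace and stop on an object; "grip_force" is the grip in N (left out, the last holds). Time passes only in rows, so rows that do not move let the fingers close. It gives the time, the measured TCP pose, the force and the opening at its end, in the units of the state.
- robot.read_state(): the state, without advancing time (a new reading comes with each control period).
- viewer.read_camera(name): name is "scene" or "top"; returns the picture (480x640x3 uint8, blue, green, red); there is no depth.
- viewer.get_calibration(name): a dict with "fx", "fy", "cx", "cy" (pixels), "distortion" ([k1, k2, p1, p2, k3] as OpenCV has them; the pictures are not rectified), "R" (3x3) and "t" (3): a world point X has camera coordinates R X + t. Camera axes: x right, y down, z forward; pixel columns grow to the right and rows downward; lengths in m; the calibration is good to about 2 mm. A picture is of the moment at which its call begins. get_calibration takes no time and is no camera call.
- order.close_job(): hands the job in, once; it reports no verdict.
The state is a dict: "t": time; "q": joint angles; "dq": joint speeds; "joint_torque": joint torques, N m; "tool_pos": TCP position; "orientation": TCP orientation; "force": force on the tool from outside, world axes, zero at the start; "wrist_torque": the same for the moment, N m; "opening": finger opening in m.
Only numpy, scipy, OpenCV 4.12 (cv2) and the standard library are available. Lean on these libraries where they do the work, as an engineer would, in place of code of your own. Each camera call takes 0.05 s, during which the arm holds its last target. There are 200 camera calls.

## Task

Pack the paints away: draw the locking pin out of the top of the wooden paint chest and park it hanging upright in the notch at the chest's side, then press the brass latch button so that the hidden drawer springs ajar, and pull the drawer right out to its stop. Lay every metal paint tube that is on the table inside the drawer, and then push the drawer shut until it latches, with the pin left hanging in its notch and the other things on the table left where they stand.

Things in the scene. Friction and masses are not known exactly. Their poses are not given: they have to be found in the camera images.
- chest: Fixed low wooden paint chest, 200 deep (x), 340 wide (y), 100 mm high; origin: centre of its underside. Its plain front (the drawer front, no handle) faces its -x, to the robot: outside at x = -114 when shut, chest body behind it from x = -100. Bore for the pin (15 square, through the 12 thick top) at x = -70, y = 135; latch button at x = -5, y = 135; parking notch at x = -55, y = 198.
- pin_grip (a point): Steel locking pin, standing in the bore at the start, collar on the chest's top: round grip 22 mm in diameter, 44 long, above a collar 32 in diameter, 6 thick, above a shaft 12 in diameter, 55 long. Point: on the axis, half-way up the grip, 23 above the collar's top, 29 above its underside, 84 above the tip. z runs from tip to grip. Loose: comes straight up by 55. It blocks the drawer.
- notch (a point): Parking notch: flat wooden fork on the chest's +y side, flush with its top (12 thick, nothing below). Slot 18 mm wide (x), along y, open at its outer (+y) end; the point is mid-slot at the fork's upper face, 20 from the slot's closed end, 25 from the ends of the tines (each 18 wide). Axes as the chest's. The pin hangs by its collar; lower it in from above or slide it in from the open end.
- pin: The locking pin itself (see pin_grip): the same axes, origin at the lower tip of its shaft. About 90 g.
- latch_top (a point): Middle of the top of the round brass latch button (28 in diameter, standing 14 above the chest's top). Press it straight down.
- latch (a joint): Travel of the latch button in m: 0 up, 0.009 fully pressed (about 5.4 N; it starts to move at 2 N). Pressed past about 0.006, it frees the drawer. It springs back up.
- drawer (a joint): How far the drawer is out, m: 0.001 shut and latched, 0.15 at its stop; it moves along the chest's -x. Unlatched, a spring pushes it to about 0.057 within a second; beyond that it stays where put (friction 1 N) and must be pulled by its front. Shutting works against spring and catch, up to 8 N over the last 25 mm; push it in to 0 or a little past (-0.004 at most) and it latches.
- drawer_lip (a point): Middle of the inner upper edge of the drawer front, moving with the drawer; axes as the chest's. The front panel is 14 thick (from here to -x), 336 wide, and reaches from 4 to 86 above the table; a finger put down behind it can draw it out.
- drawer_in (a point): Point on the drawer's inner floor, 18 mm above the table, 75 behind the inside of the front panel, mid-way between the side walls; moves with the drawer, axes as the chest's. Inside: 126 either side in y, x from -75 to 104, walls 57 high. With the drawer at its stop the part x = -75 to 75 is clear of the chest's top. What is stored must stay lower than 65 above this floor.
- tube0_mid (a point): Rigid metal artist's paint tube lying flat, 120 mm long over the cap, 34 wide with parallel upright sides, 30 high in its middle; cap end +x, flat crimped end -x. Point: mid-length, mid-width, 15 above its underside. z is up as it lies at the start. About 120 g. Two to four of the four are present in a run.
- tube1_mid (a point): Rigid metal artist's paint tube lying flat, 120 mm long over the cap, 34 wide with parallel upright sides, 30 high in its middle; cap end +x, flat crimped end -x. Point: mid-length, mid-width, 15 above its underside. z is up as it lies at the start. About 120 g. Two to four of the four are present in a run.
- tube2_mid (a point): Rigid metal artist's paint tube lying flat, 120 mm long over the cap, 34 wide with parallel upright sides, 30 high in its middle; cap end +x, flat crimped end -x. Point: mid-length, mid-width, 15 above its underside. z is up as it lies at the start. About 120 g. Two to four of the four are present in a run.
- tube3_mid (a point): Rigid metal artist's paint tube lying flat, 120 mm long over the cap, 34 wide with parallel upright sides, 30 high in its middle; cap end +x, flat crimped end -x. Point: mid-length, mid-width, 15 above its underside. z is up as it lies at the start. About 120 g. Two to four of the four are present in a run.
- tube0: The same tube, origin on its underside, mid-way along
- tube1: The same tube, origin on its underside, mid-way along
- tube2: The same tube, origin on its underside, mid-way along
- tube3: The same tube, origin on its underside, mid-way along
- jar: Bystander: small closed jar, 36 in diameter, 50 high, among the tubes. Origin under its middle
- brush_mug: Bystander: white mug of brushes, 72 in diameter, 100 high (240 with the brushes). Origin under its middle
- bowl: Bystander: water bowl, 120 in diameter, 55 high. Origin under its middle
- knife: Bystander: palette knife, 200 long, lying flat along its x. Origin under its middle
- sketchpad: Bystander: thick pad of paper, 150 x 210 x 14, lying flat. Origin under its middle
- varnish: Bystander: jar, 60 in diameter, 70 high. Origin under its middle
Things that resemble listed ones, but are neither listed nor needed, are in the scene too. Leave any purple look-alike of the tube0 alone.

How it is judged:
On the way, in this order (a step that is already met when the one before it is completed fails the run):
1. the pin hangs upright in the notch, let go, with the drawer still shut (x of pin_grip in the frame of notch between -0.008 and 0.008 m and y of pin_grip in the frame of notch between -0.018 and 0.018 m and z of pin_grip in the frame of notch between 0.024 and 0.034 m and angle between pin_grip's own z axis and vertical below 0.15 rad and contact force between the fingers and pin below 0.1 N and value of joint drawer below 0.01 m), for 0.3 s.
2. the latch is pressed and the drawer springs ajar (value of joint drawer above 0.03 m), for 0.1 s.
3. the drawer is pulled right out (value of joint drawer above 0.135 m), for 0.2 s.
4. every tube present lies in the drawer (x of tube0_mid in the frame of drawer_in between -0.075 and 0.11 m and y of tube0_mid in the frame of drawer_in between -0.126 and 0.126 m and z of tube0_mid in the frame of drawer_in between 0 and 0.045 m and x of tube1_mid in the frame of drawer_in between -0.075 and 0.11 m and y of tube1_mid in the frame of drawer_in between -0.126 and 0.126 m and z of tube1_mid in the frame of drawer_in between 0 and 0.045 m and x of tube2_mid in the frame of drawer_in between -0.075 and 0.11 m and y of tube2_mid in the frame of drawer_in between -0.126 and 0.126 m and z of tube2_mid in the frame of drawer_in between 0 and 0.045 m and x of tube3_mid in the frame of drawer_in between -0.075 and 0.11 m and y of tube3_mid in the frame of drawer_in between -0.126 and 0.126 m and z of tube3_mid in the frame of drawer_in between 0 and 0.045 m and linear speed of each of tube0, tube1, tube2, tube3 below 0.03 m/s), for 0.3 s.
5. the drawer is shut (value of joint drawer below 0.006 m), for 0.3 s.
At the end, for the whole second after the job is handed in: The pin hangs let go in the notch (8 mm across, 18 mm along the slot, collar on the fork within 5 mm, upright within 0.15 rad), the drawer is latched (under 6 mm out), and every tube present is at rest inside the drawer, its middle under 45 mm above the drawer's floor (all of step 4 and x of pin_grip in the frame of notch between -0.008 and 0.008 m and y of pin_grip in the frame of notch between -0.018 and 0.018 m and z of pin_grip in the frame of notch between 0.024 and 0.034 m and angle between pin_grip's own z axis and vertical below 0.15 rad and contact force between the fingers and pin below 0.1 N and value of joint drawer below 0.006 m); the robot touches nothing.
It fails at once if a bystander (jar, mug, bowl, knife, pad, varnish) is pushed more than 5 cm from where it stood (distance of any of jar, brush_mug, bowl, knife, sketchpad, varnish from where it was at the start of the episode above 0.05 m).
It fails at once if a standing bystander is knocked over (angle between any of bowl, brush_mug, jar, varnish's own z axis and vertical above 0.7 rad).
Of tube0, tube1, tube2, tube3 only 2 to 4 are there at a start; the rules pass over those that are not, and their reading is None.
At some moment in a run one of tube0, tube1, tube2, tube3 may be knocked a few centimetres aside while the robot is not near it.
It also fails if it takes over 210 s, if anything falls off the work surface, if the arm or the gripper's body presses on something with over 40 N, if the wrist force passes 120 N, or if a joint passes its speed limit or range.

## Working session

There is one attempt and no reset: what is moved stays moved. The work goes in short steps, Python scripts to look and compute and a tool call to move; the robot and the scene stay as the last step left them, time stands still between calls to the robot, and variables do not carry over. Pictures are saved under pics/ and viewed, about 12 in all and at most 16, crops included, and the job is handed in when it is done.

Besides the shell and the picture viewer there is one more tool, called after "Emit:" as a command line: name --argument value ..., lists and objects as JSON in quotes. apply_moves: Moves the arm, as the interface text tells. Its arguments: {"type":"object","properties":{"deltas":{"type":"array"},"grip_force":{"type":"number"}},"required":["deltas"]}

```bash
ls; mkdir -p pics
cat > h.py <<'E'
import sys; sys.path.insert(0,'.')
import numpy as np, cv2
from plant import robot, viewer, order
def cal(n):
    c=viewer.get_calibration(n)
    K=np.array([[c['fx'],0,c['cx']],[0,c['fy'],c['cy']],[0,0,1.]])
    return K,np.array(c['distortion'],float),np.array(c['R']),np.array(c['t'])
def ray(n,px,z):
    "pixels -> world points at height z"
    K,D,R,t=cal(n); px=np.array(px,float).reshape(-1,1,2)
    u=cv2.undistortPoints(px,K,D).reshape(-1,2)
    d=np.c_[u,np.ones(len(u))]@R; o=-R.T@t
    z=np.broadcast_to(z,len(d))
    return o+d*((z-o[2])/d[:,2])[:,None]
def proj(n,X):
    K,D,R,t=cal(n)
    return cv2.projectPoints(np.array(X,float).reshape(-1,3),cv2.Rodrigues(R)[0],t,K,D)[0].reshape(-1,2)
def snap(n,name):
    im=viewer.read_camera(n); cv2.imwrite(f'pics/{name}.png',im); return im
E
python3 - <<'E'
from h import *
for n in('top','scene'):
    snap(n,n+'0'); K,D,R,t=cal(n); print(n,K[0,0],D,-R.T@t,R[2])
s=robot.read_state(); print(s)
E
```

```text
pics
top 495.4914009817531 [-0.10269607  0.          0.          0.          0.        ] [ 0.40857713 -0.12275931  1.40541662] [ 0.07683065 -0.01123067 -0.9969809 ]
scene 564.5127200719504 [0.01045075 0.         0.         0.         0.        ] [1.45347697 0.43486315 0.93299508] [-0.688977   -0.40956289 -0.59797068]
{'t': 0.1, 'q': array([-1.19739956e+00,  1.31105308e-01,  1.48918649e+00, -2.90278544e-05,
        1.52297211e+00, -8.54066177e-02]), 'dq': array([ 0.00141146, -0.00066112, -0.00217963,  0.00023615, -0.00120031,
       -0.00034623]), 'joint_torque': array([ 1.39619009e-03, -5.61339104e+01, -4.93098092e+01,  7.70806661e-02,
        2.90827226e-02, -6.61963463e-05]), 'tool_pos': array([ 0.26566214, -0.5377536 ,  0.40377148]), 'orientation': array([-3.05768406e+00, -7.14009234e-01,  4.21559996e-04]), 'force': array([-0.62628297,  0.36358811, -0.3673291 ]), 'wrist_torque': array([ 0.00600483, -0.00260274,  0.00956034]), 'opening': 0.09298924157824873}
```

View pics/top0.png

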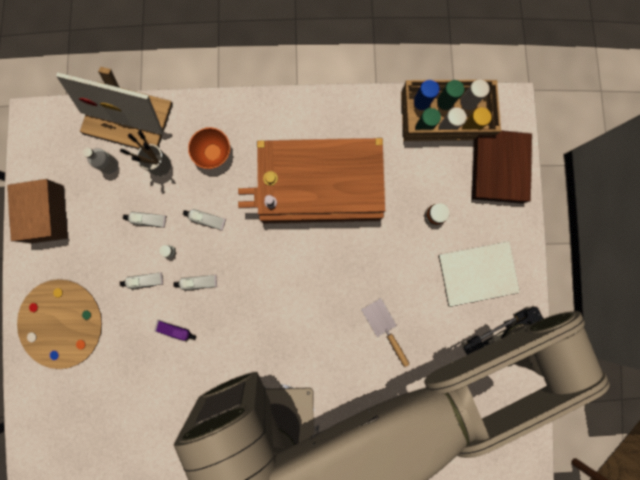

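View pics/scene0.png

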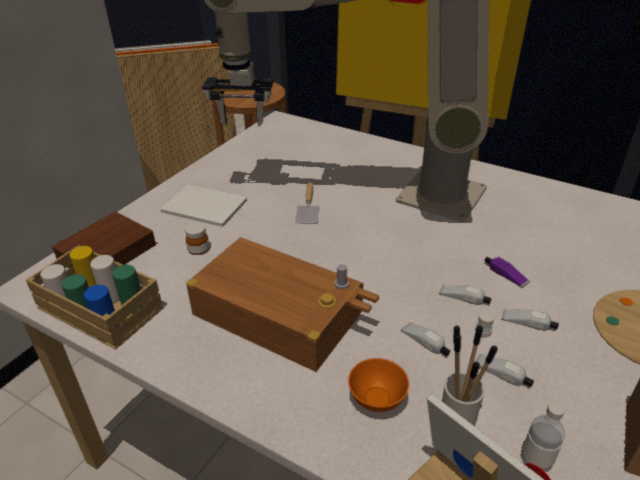

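The top view shows four white tubes near (145,219), (205,219), (142,281) and (196,283), the pin at (270,202), the latch at (270,178) and the notch fork at (247,198). The purple look-alike is at (175,331). Next I'll take enlarged crops.

Run:
```python
from h import *
im=cv2.imread('pics/top0.png')
a=cv2.resize(im[125:235,230:390],None,fx=5,fy=5,interpolation=cv2.INTER_CUBIC)
b=cv2.resize(im[195:305,110:250],None,fx=5.4,fy=5.4,interpolation=cv2.INTER_CUBIC)
cv2.imwrite('pics/ca.png',a);cv2.imwrite('pics/cb.png',b)
```

```text
(no output)
```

View pics/ca.png

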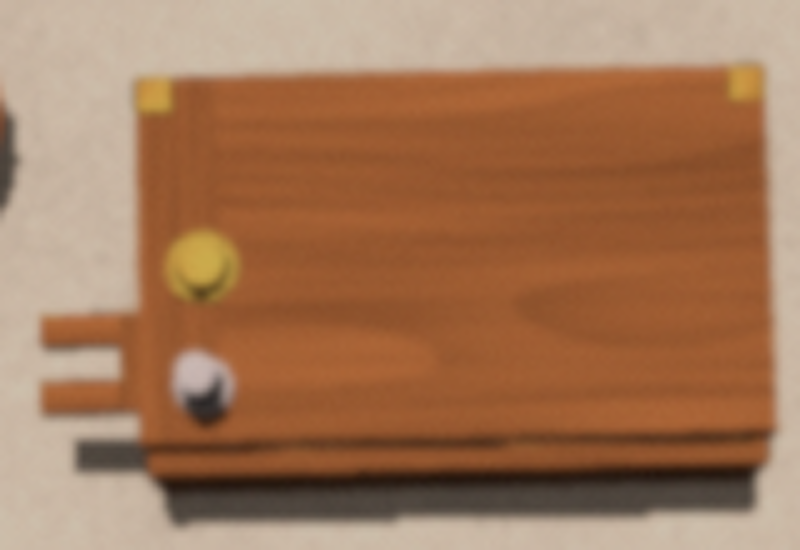

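View pics/cb.png

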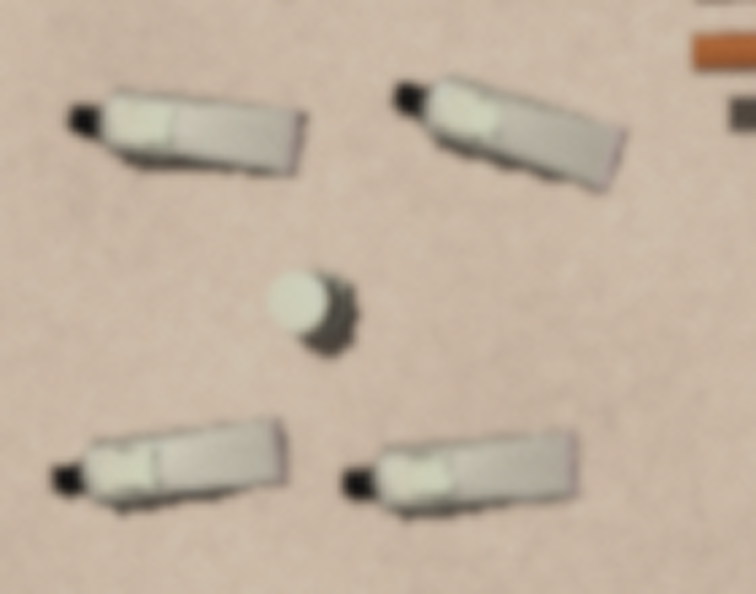

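```bash
cat > p.py <<'E'
from h import *
from scipy.optimize import least_squares
A=lambda p:(np.array(p)-2)/5+[230,125]
B=lambda p:(np.array(p)-2.2)/5.4+[110,195]
mp=np.array([[.1,.17,.1],[.1,-.17,.1],[-.1,-.17,.1],[-.1,.17,.1],[-.028,.223,.1],[-.082,.223,.1],[-.055,.223,.1]])
ip=A([[136,79],[763,65],[774,432],[140,445],[41,315],[41,415],[41,365]])
W=lambda v,m:np.c_[v[0]+np.cos(v[2])*m[:,0]-np.sin(v[2])*m[:,1],v[1]+np.sin(v[2])*m[:,0]+np.cos(v[2])*m[:,1],m[:,2]]
r=least_squares(lambda v:(proj('top',W(v,mp))-ip).ravel(),[.6,-.1,0])
print('chest',r.x,r.fun.round(2))
f=W(r.x,np.array([[-.07,.135,.129],[-.055,.198,.1],[-.005,.135,.114],[-.1,0,.086]]))
print('pin,notch,latch,lip\n',f)
print('pin meas',ray('top',[A([201,368])],.15),'latch meas',ray('top',[A([200,260])],.114))
for n,c,k in(('A',(68,121),(300,144)),('B',(395,97),(615,160)),('C',(52,479),(286,452)),('D',(343,484),(577,463))):
    a,b=ray('top',B([c,k]),.015); d=a-b
    print(n,((a+b)/2).round(4),np.linalg.norm(d).round(4),np.degrees(np.arctan2(d[1],d[0])).round(1))
print('jar',ray('top',[B([298,302])],.05))
s=cv2.imread('pics/scene0.png')
for P in np.r_[f,W(r.x,mp)]:
    u=proj('scene',P)[0]; cv2.circle(s,tuple(u.round().astype(int)),2,(255,255,0),-1)
cv2.imwrite('pics/ov.png',cv2.resize(s[180:400,170:580],None,fx=1.9,fy=1.9))
E
python3 p.py
```

```text
chest [ 0.68850563 -0.14624856 -0.00306331] [-0.11 -0.05  0.25  0.12  0.86 -0.12 -0.08  0.18 -0.39 -0.05 -0.22 -0.04
 -0.31 -0.06]
pin,notch,latch,lip
 [[ 0.6189195  -0.01103476  0.129     ]
 [ 0.63411242  0.05191899  0.1       ]
 [ 0.6839192  -0.01123388  0.114     ]
 [ 0.5885061  -0.14594223  0.086     ]]
pin meas [[ 0.62148055 -0.0136877   0.15      ]] latch meas [[ 0.68543992 -0.01103399  0.114     ]]
A [0.5949 0.3607 0.015 ] 0.1266 82.7
B [0.592  0.1889 0.015 ] 0.122 72.5
C [0.4194 0.3689 0.015 ] 0.1263 95.2
D [0.4118 0.2143 0.015 ] 0.1235 93.7
jar [[0.50112588 0.2885358  0.05      ]]
```

View pics/ov.png

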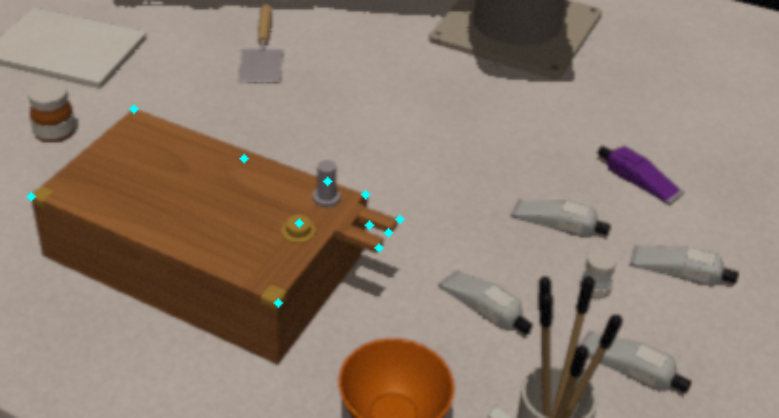

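The chest fit agrees in both cameras to about 2–3 mm, and all four tubes are present. I'll turn the tool so the jaws lie along world x. After that, tool x is world +y and tool y is world +x. Then I'll go above the pin.

Emit:
apply_moves --deltas '[[70,[0,0,0],-0.1853],[70,[0,0,0],-0.1853],[70,[0,0,0],-0.1853],[70,[0,0,0],-0.1853],[70,[0,0,0],-0.1853]]'

```text
t: 0.72
tool_pos: [0.2657, -0.5378, 0.4041]
orientation: [-2.411, -2.013, -0.001]
force: [-0.1, -0.6, -0.5]
opening: 0.0703
```

Emit:
apply_moves --deltas '[[70,[0,0,0],-0.1853],[60,[50,32,0],0],[60,[50,34,0],0],[60,[50,34,0],0],[60,[50,34,0],0]]'

```text
t: 1.35
tool_pos: [0.4004, -0.3362, 0.4043]
orientation: [-2.222, -2.22, -0.0]
force: [0.6, -1.2, 0.6]
opening: 0.06
```

Emit:
apply_moves --deltas '[[60,[50,34,0],0],[60,[50,34,0],0],[60,[50,34,0],0],[60,[50,34,0],0],[60,[50,34,0],0]]'

```text
t: 1.98
tool_pos: [0.5705, -0.0861, 0.4044]
orientation: [-2.221, -2.221, 0.0]
force: [-0.3, -0.8, 1.2]
opening: 0.06
```

Emit:
apply_moves --deltas '[[60,[50,34,0],0],[60,[26,14,0],0],[60,[0,0,0],0]]'

```text
t: 2.35
tool_pos: [0.6183, -0.0098, 0.4037]
orientation: [-2.217, -2.224, 0.001]
force: [0.3, -0.3, 0.5]
opening: 0.0601
```

Emit:
apply_moves --deltas '[[60,[-2,2,40],0],[60,[0,0,40],0],[60,[0,0,26],0],[60,[0,0,0],0],[15,[0,0,0],0]]' --grip_force 15

```text
t: 2.98
tool_pos: [0.6201, -0.0147, 0.3001]
orientation: [2.222, 2.22, 0.001]
force: [0.2, -0.2, 0.1]
opening: 0.0541
```

Emit:
apply_moves --deltas '[[15,[0,0,0],0],[15,[0,0,0],0],[15,[0,0,0],0],[15,[0,0,0],0]]'

```text
t: 3.48
tool_pos: [0.62, -0.014, 0.2992]
orientation: [2.221, 2.221, 0.001]
force: [-0.4, -1.1, 2.6]
opening: 0.0218
```

Run:
```python
from h import *
t=snap('top','t1'); s=snap('scene','s1')
a=cv2.resize(t[150:250,220:320],(500,500)); 
u=proj('scene',[.62,-.01,.12])[0].astype(int); b=cv2.resize(s[u[1]-60:u[1]+40,u[0]-30:u[0]+30],(300,500))
cv2.imwrite('pics/g1.png',np.hstack([a,b]))
```

```text
(no output)
```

View pics/g1.png

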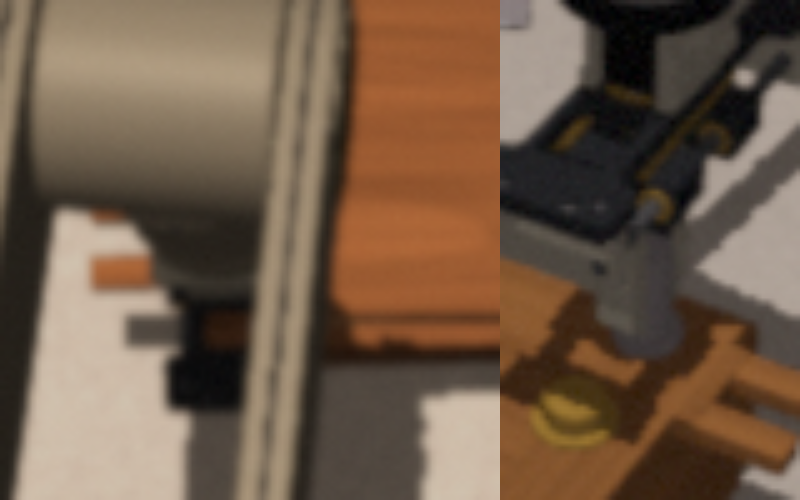

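The fingers hold the pin at 21.8 mm opening. I'll lift it 75 mm, shift it to the notch and lower it.

Emit:
apply_moves --deltas '[[15,[0,0,-20],0],[15,[0,0,-25],0],[15,[0,0,-30],0],[15,[0,0,0],0],[15,[32,7,0],0]]' --grip_force 25

```text
t: 4.2
tool_pos: [0.6268, 0.0166, 0.3739]
orientation: [2.224, 2.218, -0.0]
force: [0.2, 0.0, -0.4]
opening: 0.0217
```

Emit:
apply_moves --deltas '[[15,[32,7.5,0],0],[15,[0,0,0],0],[15,[0,0,20],0],[15,[0,0,20],0],[15,[0,0,0],0]]'

```text
t: 4.82
tool_pos: [0.6331, 0.0492, 0.3295]
orientation: [-2.22, -2.217, 0.007]
force: [-0.4, -0.4, 0.0]
opening: 0.0215
```

Run:
```python
from h import *
s=snap('scene','s2'); print(robot.read_state()['tool_pos'],robot.read_state()['force'],robot.read_state()['opening'])
u=proj('scene',[.634,.052,.1])[0].astype(int); b=cv2.resize(s[u[1]-60:u[1]+60,u[0]-60:u[0]+60],(600,600),interpolation=cv2.INTER_CUBIC)
cv2.imwrite('pics/g2.png',b)
```

```text
[0.63360083 0.04924367 0.33139622] [ 0.16450185 -0.11656345  0.30553748] 0.021714855234570944
```

View pics/g2.png

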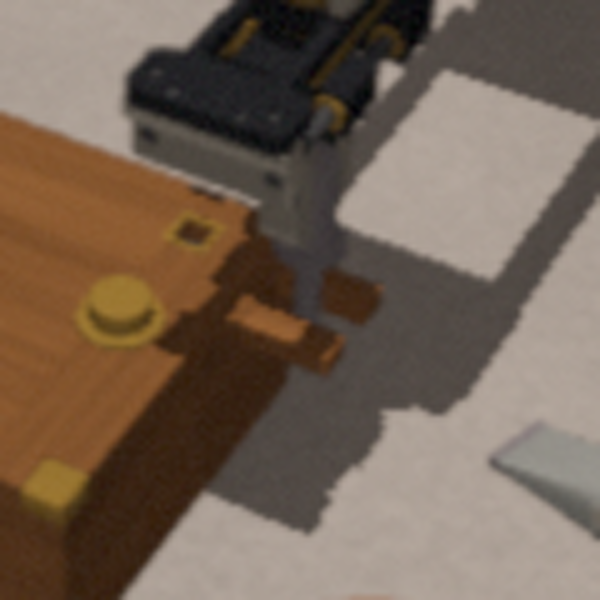

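The shaft at (310,290) sits between the tines and the wrist force is near zero. I'll lower the last 31 mm and let go.

Emit:
apply_moves --deltas '[[15,[0,0,15],0],[15,[0,0,10],0],[15,[0,0,6],0],[15,[0,0,0],0],[15,[0,0,0],0]]'

```text
t: 5.5
tool_pos: [0.6345, 0.05, 0.3032]
orientation: [2.221, 2.221, 0.001]
force: [0.4, -0.3, -0.8]
opening: 0.0212
```

Emit:
apply_moves --deltas '[[30,[0,0,0],0],[45,[0,0,0],0],[60,[0,0,0],0],[60,[0,0,0],0],[60,[0,0,-20],0]]'

```text
t: 6.12
tool_pos: [0.6336, 0.05, 0.3213]
orientation: [-2.22, -2.219, 0.005]
force: [-0.5, -0.2, -0.3]
opening: 0.0597
```

Emit:
apply_moves --deltas '[[60,[0,0,-40],0],[60,[0,0,-40],0],[40,[-30,26,0],0],[15,[-30,26,0],0],[0,[0,0,0],0]]'

```text
t: 6.75
tool_pos: [0.6873, -0.0123, 0.4039]
orientation: [2.224, 2.217, 0.001]
force: [-0.6, 1.6, -0.3]
opening: 0.0344
```

Run:
```python
from h import *
s=snap('scene','s3'); print(robot.read_state()['tool_pos'],robot.read_state()['force'],robot.read_state()['opening'])
u=proj('scene',[.634,.052,.1])[0].astype(int); b=cv2.resize(s[u[1]-60:u[1]+60,u[0]-60:u[0]+60],(600,600),interpolation=cv2.INTER_CUBIC)
cv2.imwrite('pics/g3.png',b)
```

```text
[ 0.68671933 -0.01100393  0.403681  ] [-0.68993761 -0.46841022 -0.25900524] 0.030587035391690564
```

View pics/g3.png

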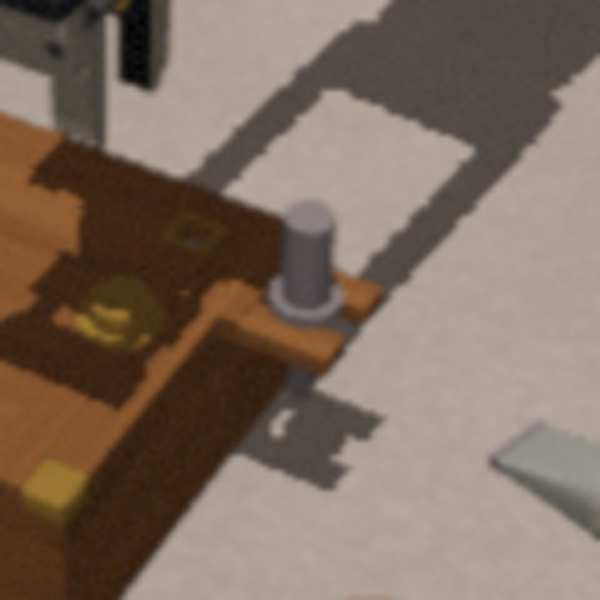

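The pin hangs by its collar on the fork, upright, around (310,290). Next I'll press the latch.

Emit:
apply_moves --deltas '[[0,[0,-1.5,40],0],[0,[0,0,40],0],[0,[0,0,18],0],[0,[0,0,5],0],[0,[0,0,5],0]]'

```text
t: 7.42
tool_pos: [0.6854, -0.0097, 0.2971]
orientation: [2.22, 2.22, 0.003]
force: [-2.6, 0.7, 4.4]
opening: 0.0006
```

Emit:
apply_moves --deltas '[[0,[0,0,3],0],[0,[0,0,2],0],[0,[0,0,0],0],[0,[0,0,0],0]]'

```text
t: 7.92
tool_pos: [0.6856, -0.0099, 0.2913]
orientation: [2.22, 2.22, 0.004]
force: [0.8, 1.8, 5.5]
opening: 0.0006
```

The force is 5.5 N, so the button is fully pressed. I'll lift and move above the gap behind the drawer front.

Emit:
apply_moves --deltas '[[0,[0,0,-40],0],[0,[0,0,-50],0],[0,[-34,-31,0],0],[0,[-34,-31,0],0],[0,[-34,-31,0],0]]'

```text
t: 8.55
tool_pos: [0.5908, -0.113, 0.3797]
orientation: [2.221, 2.221, -0.0]
force: [-0.5, -0.4, -0.5]
opening: 0.0004
```

Emit:
apply_moves --deltas '[[0,[-34,-32,0],0],[0,[0,0,0],0]]'

```text
t: 8.8
tool_pos: [0.5581, -0.1483, 0.3798]
orientation: [2.225, 2.217, -0.001]
force: [0.9, 0.3, -0.1]
opening: 0.0002
```

Run:
```python
from h import *
s=snap('scene','s4');t=snap('top','t4'); print(robot.read_state()['tool_pos'])
for X in([.5315,-.3,.086],[.5315,0,.086],[.5885,-.3,.1],[.5885,0,.1]):
    for im,n in((s,'scene'),(t,'top')): cv2.circle(im,tuple(proj(n,X)[0].round().astype(int)),1,(255,255,0),-1)
b=cv2.resize(s[160:340,170:400],(766,600)); cv2.imwrite('pics/g4.png',np.hstack([b[:,:400*1],cv2.resize(t[130:280,230:400],(400,353)) if 0 else cv2.resize(t[125:275,235:385],(400,600))]))
```

```text
[ 0.55972126 -0.14636422  0.37994377]
```

View pics/g4.png

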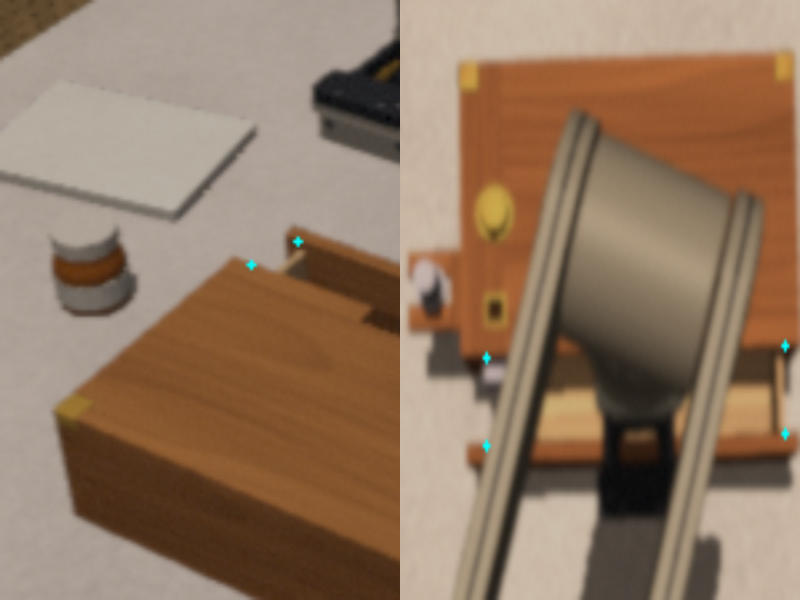

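The drawer is ajar at about 57 mm, with the panel where predicted. I'll put the fingers down behind the front and pull.

Emit:
apply_moves --deltas '[[0,[0,0,40],0],[0,[0,0,40],0],[0,[0,0,40],0],[0,[0,0,22],0],[0,[0,0,0],0]]'

```text
t: 9.52
tool_pos: [0.5594, -0.1447, 0.2352]
orientation: [-2.217, -2.22, 0.003]
force: [0.8, -0.2, 0.9]
opening: 0.0007
```

Emit:
apply_moves --deltas '[[0,[0,-10,0],0],[0,[0,-10,0],0],[0,[0,-12,0],0],[0,[0,-12,0],0],[0,[0,-12,0],0]]'

```text
t: 10.15
tool_pos: [0.5031, -0.1462, 0.2383]
orientation: [2.221, 2.22, 0.001]
force: [2.6, -1.0, 1.8]
opening: 0.0003
```

Emit:
apply_moves --deltas '[[0,[0,-12,0],0],[0,[0,-12,0],0],[0,[0,-12,0],0],[0,[0,-8,0],0],[0,[0,-4,0],0]]'

```text
t: 10.78
tool_pos: [0.4552, -0.1459, 0.2375]
orientation: [-2.221, -2.221, 0.0]
force: [1.5, -0.2, 0.0]
opening: 0.001
```

Emit:
apply_moves --deltas '[[0,[0,-2,0],0],[0,[0,0,0],0],[0,[0,0,0],0]]'

```text
t: 11.15
tool_pos: [0.4541, -0.1459, 0.2377]
orientation: [2.221, 2.221, 0.001]
force: [4.5, -0.5, -2.4]
opening: 0.0006
```

The force rises to 4.5 N at x=0.454, so the drawer is at its stop. I'll lift out and re-detect the tubes automatically, testing the detector on the first image.

Emit:
apply_moves --deltas '[[0,[0,8,0],0],[0,[0,0,-50],0],[30,[0,0,-50],0],[60,[0,0,-30],0],[60,[0,0,0],0]]'

```text
t: 11.78
tool_pos: [0.4629, -0.1464, 0.3708]
orientation: [2.218, 2.218, 0.002]
force: [-0.4, 0.3, 0.1]
opening: 0.0256
```

```bash
cat > tubes.py <<'E'
from h import *
def tubes(im,x0=100,x1=260,y0=190,y1=310):
    hsv=cv2.cvtColor(im,cv2.COLOR_BGR2HSV)
    lab=cv2.cvtColor(im,cv2.COLOR_BGR2LAB).astype(int)
    m=((lab[...,1]<130)&(lab[...,0]>110)).astype(np.uint8); m[:y0]=0;m[y1:]=0;m[:,:x0]=0;m[:,x1:]=0
    m=cv2.morphologyEx(m,cv2.MORPH_OPEN,np.ones((3,3)))
    n,l,st,_=cv2.connectedComponentsWithStats(m)
    for i in range(1,n):
        if st[i,4]<100: continue
        p=np.argwhere(l==i)[:,::-1]
        r=cv2.minAreaRect(p.astype(np.float32)); bx=ray('top',cv2.boxPoints(r),.02)
        e=[bx[1]-bx[0],bx[2]-bx[1]]; e.sort(key=np.linalg.norm); a=np.degrees(np.arctan2(e[1][1],e[1][0]))%180
        print(st[i,4],'px',np.round(r[0],1),'ctr',bx.mean(0).round(4)[:2],'ang',a.round(1),'len',[np.linalg.norm(v).round(4) for v in e])
E
python3 - <<'E'
from tubes import *
print(robot.read_state()['tool_pos']);tubes(cv2.imread('pics/top0.png')); print(); tubes(snap('top','t5'))
E
```

```text
[ 0.46286493 -0.14635082  0.37082245]
406 px [204.6 218.6] ctr [0.5908 0.1833] ang 70.0 len [np.float64(0.0359), np.float64(0.099)]
397 px [145.2 218.5] ctr [0.5958 0.3544] ang 80.3 len [np.float64(0.0336), np.float64(0.1027)]
130 px [164.5 251. ] ctr [0.5018 0.2985] ang 179.7 len [np.float64(0.0316), np.float64(0.0339)]
412 px [142.4 280.3] ctr [0.4208 0.3626] ang 95.3 len [np.float64(0.0337), np.float64(0.1016)]
406 px [196.2 282.2] ctr [0.4119 0.2089] ang 94.3 len [np.float64(0.0337), np.float64(0.098)]

413 px [204.8 218.6] ctr [0.5906 0.1829] ang 70.0 len [np.float64(0.0359), np.float64(0.0999)]
398 px [145.1 218.6] ctr [0.5956 0.3546] ang 80.3 len [np.float64(0.034), np.float64(0.1023)]
129 px [165.  250.5] ctr [0.5032 0.297 ] ang 88.5 len [np.float64(0.0311), np.float64(0.0345)]
412 px [142.4 280.4] ctr [0.4206 0.3626] ang 96.3 len [np.float64(0.034), np.float64(0.1015)]
402 px [196.1 282.2] ctr [0.4121 0.2091] ang 92.4 len [np.float64(0.0336), np.float64(0.0976)]
```

The detector gives bodies without caps, so the true middle is about 5–6 mm further towards +y; it agrees with my hand measurements. I'll pick tube D at (0.412, 0.213).

Emit:
apply_moves --deltas '[[60,[50,-7,0],0],[60,[51,-7,0],0],[60,[51,-7,0],0],[60,[51,-7,0],0],[60,[51,-7,0],0]]'

```text
t: 12.45
tool_pos: [0.4259, 0.1095, 0.3657]
orientation: [-2.221, -2.22, 0.004]
force: [-0.3, 0.4, 0.1]
opening: 0.0598
```

Emit:
apply_moves --deltas '[[60,[51,-8,0],0],[60,[51,-8,0],0],[60,[0,0,40],-0.055],[60,[0,0,40],0],[60,[0,0,0],0]]'

```text
t: 13.08
tool_pos: [0.4085, 0.2094, 0.2827]
orientation: [-2.156, -2.279, 0.015]
force: [-0.7, 0.0, -0.6]
opening: 0.0598
```

Emit:
apply_moves --deltas '[[60,[4,3,30],0],[60,[0,0,30],0],[60,[0,0,20],0],[60,[0,0,0],0]]'

```text
t: 13.58
tool_pos: [0.4133, 0.2138, 0.2071]
orientation: [-2.159, -2.28, 0.004]
force: [0.0, -0.3, 0.1]
opening: 0.0602
```

Run:
```python
from h import *
for i in range(4):
    viewer.read_camera('top'); s=robot.read_state(); print(s['tool_pos'],s['orientation'])
```

```text
[0.41389927 0.21406139 0.20828624] [-2.16006668e+00 -2.28069961e+00  1.19492521e-03]
[0.4143027  0.21425589 0.20900921] [2.15998178e+00 2.28073106e+00 1.26626942e-03]
[0.41448345 0.21437184 0.20934767] [2.15949646 2.28054251 0.00267261]
[0.41453038 0.21440967 0.20942472] [2.15930683 2.28044042 0.00341073]
```

Emit:
apply_moves --deltas '[[60,[0,-2,18],0],[60,[0,0,0],0],[25,[0,0,0],0],[25,[0,0,0],0],[25,[0,0,0],0]]' --grip_force 25

```text
t: 14.4
tool_pos: [0.4119, 0.2142, 0.1903]
orientation: [2.16, 2.281, 0.001]
force: [-0.5, -0.5, -0.8]
opening: 0.0344
```

Emit:
apply_moves --deltas '[[25,[0,0,0],0],[25,[0,0,0],0],[25,[0,0,-40],0],[25,[0,0,-50],0],[25,[0,0,-50],0]]'

```text
t: 15.02
tool_pos: [0.4112, 0.2139, 0.3306]
orientation: [-2.159, -2.281, 0.002]
force: [0.7, 0.7, -2.0]
opening: 0.0338
```

Emit:
apply_moves --deltas '[[25,[0,0,0],0.1853],[25,[0,0,0],0.1853],[25,[0,0,0],0.1853],[25,[0,0,0],0.1853],[25,[0,0,0],0.1853]]'

```text
t: 15.65
tool_pos: [0.4115, 0.214, 0.3293]
orientation: [-2.955, -1.067, 0.001]
force: [1.2, 0.1, -0.3]
opening: 0.0338
```

Emit:
apply_moves --deltas '[[25,[0,0,0],0.1853],[25,[0,0,0],0.1853],[25,[0,0,0],0.1853],[25,[0,0,0],0.143],[25,[0,0,0],0]]'

```text
t: 16.27
tool_pos: [0.4115, 0.214, 0.3293]
orientation: [3.141, 0.002, -0.001]
force: [-0.0, 0.5, -1.6]
opening: 0.0336
```

Emit:
apply_moves --deltas '[[25,[12,56,0],0],[25,[13,56,0],0],[25,[13,56,0],0],[25,[13,56,0],0],[25,[13,56,0],0]]'

```text
t: 16.9
tool_pos: [0.4758, -0.0678, 0.3297]
orientation: [-3.142, -0.007, -0.001]
force: [1.4, 0.1, -0.4]
opening: 0.034
```

Emit:
apply_moves --deltas '[[25,[13,56,0],0],[25,[13,56,0],0],[25,[12,55,0],0],[25,[0,0,0],0],[25,[0,0,0],0]]'

```text
t: 17.52
tool_pos: [0.5135, -0.2327, 0.3291]
orientation: [-3.141, -0.003, 0.002]
force: [0.4, 0.4, 0.3]
opening: 0.0339
```

Run:
```python
from h import *
t=snap('top','t6');s=snap('scene','s6');print(robot.read_state()['tool_pos'],robot.read_state()['force'])
for y in(-.271,-.019):
  for x in (.4385,.5885):
    for im,n in((s,'scene'),(t,'top')): cv2.circle(im,tuple(proj(n,[x,y,.075])[0].round().astype(int)),1,(255,255,0),-1)
cv2.imwrite('pics/g6.png',np.hstack([cv2.resize(t[180:280,235:395],(480,300)),cv2.resize(s[190:310,160:320],(300,300))]))
```

```text
[ 0.51365211 -0.23177497  0.32948964] [ 0.03575885  0.00149921 -1.03664859]
```

View pics/g6.png

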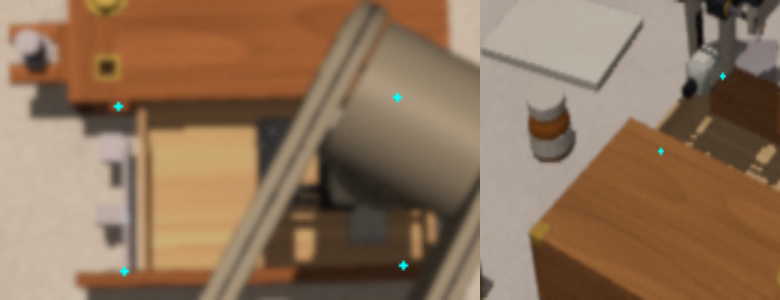

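The drawer's inner +y wall appears about 25 mm further to −y than I assumed, so the interior isn't centred on the chest. I'll measure it before placing.

Run:
```python
from h import *
t=cv2.imread('pics/t6.png')
print(ray('top',[[235+150/3,180+180/3],[235+148/3,180+130/3]],.018), ray('top',[[235+135/3,180+180/3],[235+149/3,180+180/3]],.075),ray('top',[[235+437/3,180+225/3],[235+427/3,180+225/3]],.075))
c=t[205:285,262:392].copy()
cv2.imwrite('pics/g7.png',cv2.resize(c,None,fx=6,fy=6,interpolation=cv2.INTER_CUBIC))
```

```text
[[ 0.52403065 -0.04272386  0.018     ]
 [ 0.57117434 -0.04186709  0.018     ]] [[ 0.51964591 -0.03254137  0.075     ]
 [ 0.5193113  -0.04511407  0.075     ]] [[ 0.47190373 -0.30262107  0.075     ]
 [ 0.47215148 -0.29360366  0.075     ]]
```

View pics/g7.png

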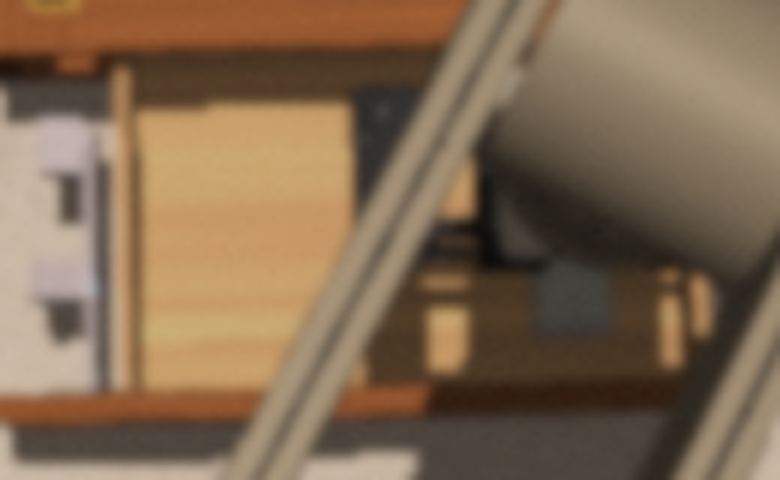

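The left inner wall is at y≈−0.043 and the right at y≈−0.295. That is 252 mm apart, as specified, so the interior's centre is y≈−0.169. My slots are y = −0.254, −0.198, −0.143 and −0.088. I'll place the first tube.

Emit:
apply_moves --deltas '[[25,[0,22,0],0],[25,[0,0,40],0],[25,[0,0,40],0],[25,[0,0,25],0],[25,[0,0,8],0]]'

```text
t: 18.25
tool_pos: [0.513, -0.2546, 0.2149]
orientation: [-3.14, -0.002, 0.004]
force: [-0.3, 0.2, 0.1]
opening: 0.034
```

Emit:
apply_moves --deltas '[[25,[0,0,5],0],[25,[0,0,0],0],[36,[0,0,0],0],[39,[0,0,0],0],[39,[0,0,0],0]]'

```text
t: 18.88
tool_pos: [0.514, -0.255, 0.2123]
orientation: [3.141, 0.0, 0.001]
force: [-0.4, 0.3, -0.2]
opening: 0.0389
```

Emit:
apply_moves --deltas '[[39,[0,0,-10],0],[39,[0,0,-30],0],[45,[0,0,-50],0],[60,[0,0,-50],0],[60,[-13,-55,0],0]]'

```text
t: 19.5
tool_pos: [0.5024, -0.2023, 0.3588]
orientation: [3.136, -0.005, 0.016]
force: [-0.1, 1.1, -0.7]
opening: 0.0582
```

Emit:
apply_moves --deltas '[[60,[-13,-55,0],0],[60,[-13,-55,0],0],[60,[-13,-55,0],0],[60,[-13,-55,0],0],[60,[-13,-55,0],0]]'

```text
t: 20.12
tool_pos: [0.435, 0.0767, 0.3528]
orientation: [-3.141, 0.0, -0.003]
force: [0.1, 1.2, -0.2]
opening: 0.0595
```

Run:
```python
from tubes import *
print(robot.read_state()['tool_pos']);t=snap('top','t8'); tubes(t);print(); tubes(t,260,400,205,285)
```

```text
[0.43497442 0.07666956 0.35277596]
411 px [204.8 218.8] ctr [0.5902 0.183 ] ang 68.8 len [np.float64(0.0374), np.float64(0.1003)]
398 px [145.2 218.7] ctr [0.5953 0.3545] ang 81.3 len [np.float64(0.0337), np.float64(0.1023)]
364 px [140.3 280.6] ctr [0.42   0.3687] ang 96.2 len [np.float64(0.0344), np.float64(0.0892)]

358 px [361. 242.] ctr [ 0.5127 -0.256 ] ang 178.0 len [np.float64(0.0282), np.float64(0.0958)]
```

Emit:
apply_moves --deltas '[[60,[0,0,0],-0.187],[60,[0,0,0],-0.187],[60,[0,0,0],-0.187],[60,[0,0,0],-0.187],[60,[0,0,0],-0.187]]'

```text
t: 20.8
tool_pos: [0.4357, 0.0749, 0.3525]
orientation: [2.8, 1.425, 0.001]
force: [0.4, 0.2, -0.9]
opening: 0.0602
```

Emit:
apply_moves --deltas '[[60,[0,0,0],-0.187],[60,[0,0,0],-0.187],[60,[0,0,0],-0.187],[60,[0,0,0],-0.0748],[60,[48,-2,0],0]]'

```text
t: 21.42
tool_pos: [0.4342, 0.1216, 0.3526]
orientation: [2.224, 2.217, 0.001]
force: [-0.2, -0.1, 0.5]
opening: 0.0601
```

Emit:
apply_moves --deltas '[[60,[48,-2,0],0],[60,[48,-2,0],0],[60,[48,-3,0],0],[60,[49,-3,0],0],[60,[50,-3,0],0]]'

```text
t: 22.05
tool_pos: [0.4206, 0.3675, 0.3526]
orientation: [2.221, 2.221, 0.002]
force: [1.0, 0.0, 0.8]
opening: 0.0598
```

Emit:
apply_moves --deltas '[[60,[0,0,40],-0.105],[60,[0,0,40],0],[60,[0,0,40],0],[60,[0,0,20],0],[60,[0,0,0],0]]'

```text
t: 22.68
tool_pos: [0.4203, 0.3656, 0.2108]
orientation: [-2.101, -2.335, 0.004]
force: [-0.4, -0.5, -0.3]
opening: 0.0602
```

Emit:
apply_moves --deltas '[[60,[0,0,22],0],[60,[0,0,0],0],[25,[0,0,0],0],[25,[0,0,0],0],[25,[0,0,0],0]]'

```text
t: 23.3
tool_pos: [0.4209, 0.3663, 0.1906]
orientation: [2.101, 2.335, 0.002]
force: [-0.7, 0.1, 0.1]
opening: 0.0344
```

Emit:
apply_moves --deltas '[[25,[0,0,0],0],[25,[0,0,0],0],[25,[0,0,-40],0],[25,[0,0,-50],0],[25,[0,0,-50],0]]'

```text
t: 23.92
tool_pos: [0.4203, 0.3658, 0.3306]
orientation: [-2.101, -2.335, 0.002]
force: [0.3, -0.9, -1.0]
opening: 0.0336
```

Emit:
apply_moves --deltas '[[25,[0,0,0],0.187],[25,[0,0,0],0.187],[25,[0,0,0],0.187],[25,[0,0,0],0.187],[25,[0,0,0],0.187]]'

```text
t: 24.55
tool_pos: [0.4205, 0.366, 0.3293]
orientation: [2.932, 1.128, -0.001]
force: [-0.8, -0.8, -1.0]
opening: 0.0334
```

Emit:
apply_moves --deltas '[[25,[0,0,0],0.187],[25,[0,0,0],0.187],[25,[0,0,0],0.187],[25,[0,0,0],0.18],[25,[0,0,0],0]]'

```text
t: 25.18
tool_pos: [0.4205, 0.366, 0.3294]
orientation: [3.141, 0.002, -0.001]
force: [-0.2, 0.2, -1.6]
opening: 0.0339
```

Tube C is held at 33.9 mm opening. I'll carry it to y = −0.198.

Emit:
apply_moves --deltas '[[25,[8,51,0],0],[25,[8,51,0],0],[25,[8,51,0],0],[25,[8,51,0],0],[25,[8,51,0],0]]'

```text
t: 25.8
tool_pos: [0.4605, 0.1095, 0.3298]
orientation: [3.142, 0.009, 0.0]
force: [0.5, -0.2, -1.1]
opening: 0.0338
```

Emit:
apply_moves --deltas '[[25,[8,51,0],0],[25,[9,51,0],0],[25,[9,51,0],0],[25,[9,52,0],0],[25,[9,52,0],0]]'

```text
t: 26.42
tool_pos: [0.5046, -0.1477, 0.3298]
orientation: [-3.142, -0.008, -0.0]
force: [0.9, 0.4, -0.6]
opening: 0.0338
```

Emit:
apply_moves --deltas '[[25,[9,52,0],0],[25,[0,0,0],0],[25,[0,0,40],0],[25,[0,0,20],0],[25,[0,0,0],0]]'

```text
t: 27.05
tool_pos: [0.5127, -0.1968, 0.2676]
orientation: [-3.139, -0.004, 0.007]
force: [-0.3, -0.1, -0.7]
opening: 0.0339
```

Emit:
apply_moves --deltas '[[25,[0,0,30],0],[25,[0,0,20],0],[25,[0,0,8],0],[25,[0,0,0],0],[36,[0,0,0],0]]'

```text
t: 27.68
tool_pos: [0.5144, -0.1982, 0.2133]
orientation: [3.141, 0.001, 0.003]
force: [0.9, 0.1, 0.3]
opening: 0.0355
```

Emit:
apply_moves --deltas '[[39,[0,0,0],0],[39,[0,0,0],0],[39,[0,0,-10],0],[39,[0,0,-30],0],[45,[0,0,-50],0]]'

```text
t: 28.3
tool_pos: [0.5128, -0.1975, 0.3014]
orientation: [-3.14, 0.0, 0.005]
force: [0.6, 0.8, 1.3]
opening: 0.0435
```

Emit:
apply_moves --deltas '[[60,[0,0,-60],0],[60,[-15,-50,0],0],[60,[-15,-50,0],0],[60,[-15,-50,0],0],[60,[-15,-50,0],0]]'

```text
t: 28.92
tool_pos: [0.4529, 0.0034, 0.3627]
orientation: [3.142, -0.001, 0.002]
force: [-0.1, -0.4, 0.2]
opening: 0.0601
```

Run:
```python
from tubes import *
print(robot.read_state()['tool_pos']);t=snap('top','t9'); tubes(t);print(); tubes(t,260,400,205,285)
b=proj('top',[.768,.35,.0])
cv2.imwrite('pics/g9.png',cv2.resize(t[60:310,60:400],None,fx=2.3,fy=2.3))
```

```text
[0.45289992 0.00343228 0.36267981]
399 px [204.8 218.6] ctr [0.5907 0.1829] ang 71.1 len [np.float64(0.0371), np.float64(0.0999)]
403 px [145.2 218.6] ctr [0.5955 0.3545] ang 81.3 len [np.float64(0.0348), np.float64(0.1023)]
126 px [164.5 250.5] ctr [0.5033 0.2985] ang 88.5 len [np.float64(0.0311), np.float64(0.0316)]

356 px [340.8 242. ] ctr [ 0.5142 -0.1993] ang 0.4 len [np.float64(0.0307), np.float64(0.0963)]
358 px [361. 242.] ctr [ 0.5127 -0.256 ] ang 178.0 len [np.float64(0.0282), np.float64(0.0958)]
```

View pics/g9.png

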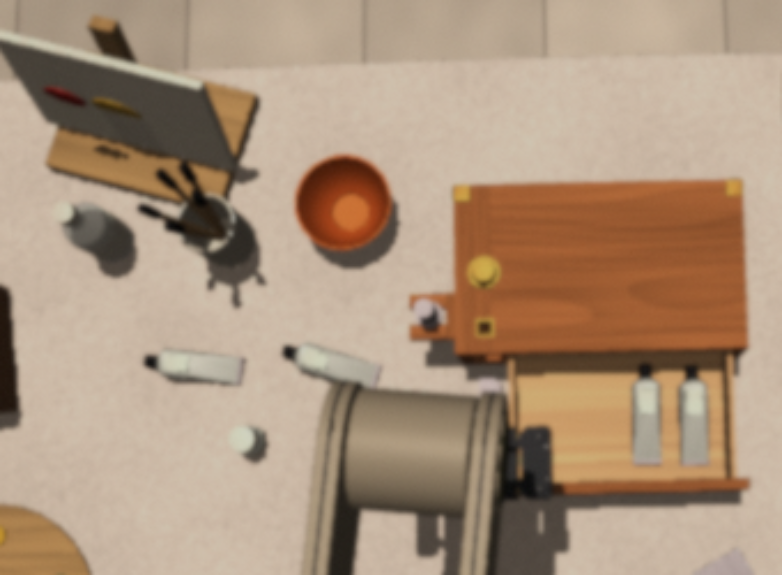

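Both tubes lie neatly in the drawer's right half, and the remaining two are undisturbed. Next is tube B at (0.592, 0.188), at 72°.

Emit:
apply_moves --deltas '[[60,[34,-46,0],0],[60,[35,-46,0],0],[60,[35,-46,0],0],[60,[35,-47,0],0],[60,[0,0,0],-0.187]]'

```text
t: 29.6
tool_pos: [0.5939, 0.19, 0.3603]
orientation: [-3.127, -0.302, 0.003]
force: [-0.9, 0.0, -0.3]
opening: 0.06
```

Emit:
apply_moves --deltas '[[60,[0,0,0],-0.187],[60,[0,0,0],-0.187],[60,[0,0,0],-0.187],[60,[0,0,0],-0.187],[60,[0,0,0],-0.187]]'

```text
t: 30.22
tool_pos: [0.5928, 0.1869, 0.3625]
orientation: [2.655, 1.679, 0.001]
force: [0.2, 0.3, 0.2]
opening: 0.0602
```

Emit:
apply_moves --deltas '[[60,[0,0,40],-0.1346],[60,[0,0,40],0],[60,[0,0,40],0],[60,[0,0,30],0],[60,[0,0,0],0]]'

```text
t: 30.85
tool_pos: [0.5913, 0.1865, 0.2092]
orientation: [-2.54, -1.845, 0.008]
force: [-0.2, 1.2, 1.2]
opening: 0.0601
```

Run:
```python
from tubes import *
s=snap('scene','s10');s=robot.read_state();print(s['tool_pos'],s['orientation'],s['opening'])
```

```text
[0.59238373 0.1868229  0.21145707] [-2.54106674 -1.8459816   0.00286158] 0.06001156153353759
```

Emit:
apply_moves --deltas '[[60,[0,0,22],0],[60,[0,0,0],0],[25,[0,0,0],0],[25,[0,0,0],0],[25,[0,0,0],0]]'

```text
t: 31.52
tool_pos: [0.5929, 0.1871, 0.1903]
orientation: [2.541, 1.846, 0.001]
force: [-1.1, 1.6, 0.5]
opening: 0.0344
```

Emit:
apply_moves --deltas '[[25,[0,0,0],0],[25,[0,0,0],0],[25,[0,0,-40],0],[25,[0,0,-50],0],[25,[0,0,-50],0]]'

```text
t: 32.15
tool_pos: [0.5922, 0.187, 0.3303]
orientation: [-2.541, -1.846, 0.002]
force: [0.6, -0.2, -1.0]
opening: 0.034
```

Emit:
apply_moves --deltas '[[25,[0,0,-50],0],[25,[0,0,0],0.187],[25,[0,0,0],0.187],[25,[0,0,0],0.187],[25,[0,0,0],0.187]]'

```text
t: 32.78
tool_pos: [0.5924, 0.187, 0.379]
orientation: [-3.043, -0.781, 0.002]
force: [0.4, -1.1, -1.8]
opening: 0.0338
```

Emit:
apply_moves --deltas '[[25,[0,0,0],0.187],[25,[0,0,0],0.187],[25,[0,0,0],0.1346],[25,[0,0,0],0],[25,[0,0,0],0]]'

```text
t: 33.4
tool_pos: [0.5925, 0.1871, 0.3793]
orientation: [3.141, 0.005, -0.001]
force: [-0.4, 0.2, -1.2]
opening: 0.0339
```

Emit:
apply_moves --deltas '[[25,[-40,0,0],0],[25,[-39,20,0],0],[25,[0,52,0],0],[25,[0,52,0],0],[25,[0,52,0],0]]'

```text
t: 34.02
tool_pos: [0.5133, 0.0098, 0.38]
orientation: [3.141, 0.005, 0.001]
force: [0.7, -0.5, -2.1]
opening: 0.0339
```

Emit:
apply_moves --deltas '[[25,[0,52,0],0],[25,[0,52,0],0],[25,[0,50,0],0],[25,[0,0,0],0],[25,[0,0,50],0]]'

```text
t: 34.65
tool_pos: [0.5155, -0.1438, 0.3339]
orientation: [3.139, 0.001, 0.014]
force: [1.0, -0.4, -2.4]
opening: 0.0337
```

Emit:
apply_moves --deltas '[[25,[0,0,40],0],[25,[0,0,20],0],[25,[0,0,0],0],[25,[0,0,0],0]]'

```text
t: 35.15
tool_pos: [0.5142, -0.1426, 0.271]
orientation: [3.141, 0.002, 0.002]
force: [0.0, -0.1, -1.2]
opening: 0.0339
```

Emit:
apply_moves --deltas '[[25,[0,0,30],0],[25,[0,0,20],0],[25,[0,0,8],0],[25,[0,0,0],0],[36,[0,0,0],0]]'

```text
t: 35.78
tool_pos: [0.5145, -0.1432, 0.2134]
orientation: [3.141, 0.0, 0.004]
force: [0.3, -0.4, -0.0]
opening: 0.0356
```

Emit:
apply_moves --deltas '[[39,[0,0,0],0],[39,[0,0,0],0],[39,[0,0,-10],0],[39,[0,0,-30],0],[45,[0,0,-50],0]]'

```text
t: 36.4
tool_pos: [0.5128, -0.1426, 0.3015]
orientation: [-3.14, 0.0, 0.006]
force: [0.5, 0.2, 0.4]
opening: 0.0435
```

Emit:
apply_moves --deltas '[[60,[0,0,-60],0],[60,[-13,-50,0],0],[60,[-13,-50,0],0],[60,[-13,-50,0],0],[60,[-13,-50,0],0]]'

```text
t: 37.02
tool_pos: [0.461, 0.0585, 0.3627]
orientation: [-3.141, 0.001, -0.002]
force: [0.7, -0.2, -0.1]
opening: 0.0599
```

Run:
```python
from tubes import *
print(robot.read_state()['tool_pos']);t=snap('top','t11'); tubes(t);print(); tubes(t,260,400,205,285)
```

```text
[0.46096568 0.05845815 0.36272341]
398 px [145.2 218.7] ctr [0.5953 0.3546] ang 81.7 len [np.float64(0.0341), np.float64(0.1022)]

342 px [341. 242.] ctr [ 0.5142 -0.1998] ang 178.2 len [np.float64(0.0282), np.float64(0.0957)]
358 px [361. 242.] ctr [ 0.5127 -0.256 ] ang 178.0 len [np.float64(0.0282), np.float64(0.0958)]
363 px [321. 243.] ctr [ 0.5129 -0.1436] ang 178.4 len [np.float64(0.0281), np.float64(0.0956)]
```

Emit:
apply_moves --deltas '[[60,[22,-50,0],0],[60,[22,-50,0],0],[60,[22,-50,0],0],[60,[22,-50,0],0],[60,[23,-50,0],0]]'

```text
t: 37.7
tool_pos: [0.5733, 0.3086, 0.3626]
orientation: [-3.141, -0.0, -0.001]
force: [0.8, 0.0, 0.0]
opening: 0.0597
```

Emit:
apply_moves --deltas '[[60,[23,-51,0],0],[60,[0,0,0],-0.187],[60,[0,0,0],-0.187],[60,[0,0,0],-0.187],[60,[0,0,0],-0.187]]'

```text
t: 38.33
tool_pos: [0.5958, 0.3579, 0.3623]
orientation: [2.921, 1.157, 0.0]
force: [-0.1, 1.1, -0.2]
opening: 0.0601
```

Emit:
apply_moves --deltas '[[60,[0,0,0],-0.187],[60,[0,0,0],-0.187],[60,[0,0,0],-0.187],[60,[0,0,0],-0.122],[60,[0,0,40],0]]'

```text
t: 38.95
tool_pos: [0.5973, 0.3586, 0.3269]
orientation: [2.368, 2.062, 0.014]
force: [0.1, 0.4, 0.1]
opening: 0.0604
```

Emit:
apply_moves --deltas '[[60,[0,0,40],0],[60,[0,0,40],0],[60,[0,0,30],0],[60,[0,0,0],0],[60,[0,0,0],0]]'

```text
t: 39.58
tool_pos: [0.5964, 0.3583, 0.2137]
orientation: [2.371, 2.061, 0.003]
force: [0.1, 1.0, 0.3]
opening: 0.0599
```

Emit:
apply_moves --deltas '[[60,[0,0,22],0],[60,[0,0,0],0],[25,[0,0,0],0],[25,[0,0,0],0],[25,[0,0,0],0]]'

```text
t: 40.2
tool_pos: [0.5958, 0.3582, 0.1903]
orientation: [2.371, 2.061, 0.001]
force: [-0.8, 0.5, -0.4]
opening: 0.0342
```

Emit:
apply_moves --deltas '[[25,[0,0,0],0],[25,[0,0,0],0],[25,[0,0,-40],0],[25,[0,0,-50],0],[25,[0,0,-50],0]]'

```text
t: 40.83
tool_pos: [0.5953, 0.3579, 0.3304]
orientation: [-2.371, -2.061, 0.002]
force: [0.4, -0.6, -1.6]
opening: 0.0339
```

Emit:
apply_moves --deltas '[[25,[0,0,-50],0],[25,[0,0,0],0.187],[25,[0,0,0],0.187],[25,[0,0,0],0.187],[25,[0,0,0],0.187]]'

```text
t: 41.45
tool_pos: [0.5955, 0.358, 0.3791]
orientation: [2.963, 1.043, -0.002]
force: [-0.6, 0.3, -0.9]
opening: 0.0337
```

Emit:
apply_moves --deltas '[[25,[0,0,0],0.187],[25,[0,0,0],0.187],[25,[0,0,0],0.187],[25,[0,0,0],0.122],[25,[0,0,0],0]]'

```text
t: 42.08
tool_pos: [0.5955, 0.358, 0.3792]
orientation: [3.141, 0.001, -0.001]
force: [-0.6, -0.8, -1.3]
opening: 0.0339
```

Emit:
apply_moves --deltas '[[25,[-28,49,0],0],[25,[-27,49,0],0],[25,[-27,50,0],0],[25,[0,50,0],0],[25,[0,50,0],0]]'

```text
t: 42.7
tool_pos: [0.513, 0.1087, 0.3799]
orientation: [3.142, 0.007, 0.001]
force: [1.2, 0.5, -0.9]
opening: 0.0337
```

Emit:
apply_moves --deltas '[[25,[0,50,0],0],[25,[0,50,0],0],[25,[0,50,0],0],[25,[0,48,0],0],[25,[0,0,0],0]]'

```text
t: 43.32
tool_pos: [0.5133, -0.0908, 0.3797]
orientation: [3.141, -0.002, -0.0]
force: [-0.1, 0.2, -1.4]
opening: 0.034
```

Emit:
apply_moves --deltas '[[25,[0,0,50],0],[25,[0,0,40],0],[25,[0,0,20],0],[25,[0,0,0],0],[25,[0,0,0],0]]'

```text
t: 43.95
tool_pos: [0.5142, -0.0875, 0.271]
orientation: [3.141, 0.003, 0.002]
force: [-0.6, 0.6, -1.2]
opening: 0.0341
```

Emit:
apply_moves --deltas '[[25,[0,0,30],0],[25,[0,0,20],0],[25,[0,0,8],0],[25,[0,0,0],0],[36,[0,0,0],0]]'

```text
t: 44.58
tool_pos: [0.5145, -0.0881, 0.2133]
orientation: [3.141, 0.0, 0.004]
force: [0.9, 0.0, 0.3]
opening: 0.036
```

Emit:
apply_moves --deltas '[[39,[0,0,0],0],[39,[0,0,0],0],[39,[0,0,-10],0],[39,[0,0,-30],0],[45,[0,0,-50],0]]'

```text
t: 45.2
tool_pos: [0.5127, -0.0877, 0.3015]
orientation: [-3.141, 0.0, 0.006]
force: [-0.1, -1.2, -0.8]
opening: 0.0434
```

Emit:
apply_moves --deltas '[[30,[0,0,-50],0],[0,[-40,18,0],0],[0,[-40,20,0],0],[0,[-45,20,0],0],[0,[0,0,0],0]]'

```text
t: 45.82
tool_pos: [0.3867, -0.1467, 0.3523]
orientation: [3.141, -0.004, 0.001]
force: [0.4, 0.5, -0.2]
opening: 0.0017
```

Run:
```python
from tubes import *
print(robot.read_state()['tool_pos']);t=snap('top','t12');s=snap('scene','s12'); tubes(t);print(); tubes(t,260,400,205,285)
cv2.imwrite('pics/g12.png',np.hstack([cv2.resize(t[130:310,230:410],(400,400)),cv2.resize(s[200:350,180:390],(400,400))]))
```

```text
[ 0.38668845 -0.14673085  0.35233487]
126 px [164.5 250.5] ctr [0.5033 0.2985] ang 88.5 len [np.float64(0.0311), np.float64(0.0316)]

351 px [340.5 242. ] ctr [ 0.5142 -0.1984] ang 178.2 len [np.float64(0.031), np.float64(0.0957)]
358 px [361. 242.] ctr [ 0.5127 -0.256 ] ang 178.0 len [np.float64(0.0282), np.float64(0.0958)]
345 px [301.3 242.9] ctr [ 0.5145 -0.0882] ang 1.3 len [np.float64(0.0301), np.float64(0.0958)]
352 px [321. 243.] ctr [ 0.5129 -0.1436] ang 178.4 len [np.float64(0.0281), np.float64(0.0956)]
```

View pics/g12.png

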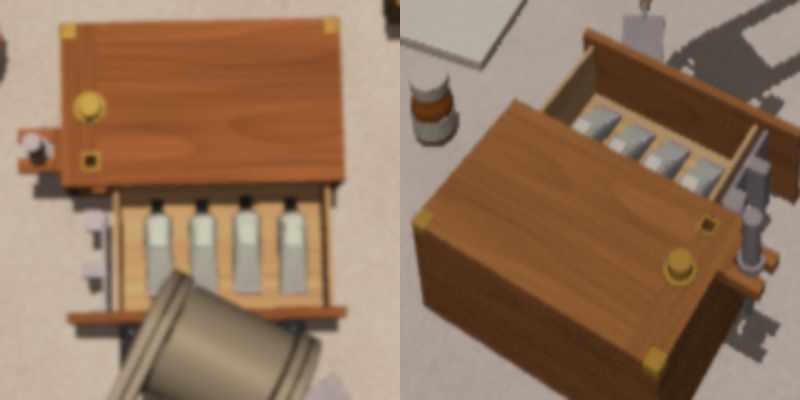

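All four tubes lie in the drawer and the pin still hangs in the notch. I'll lower the closed fingers in front of the drawer and push it shut.

Emit:
apply_moves --deltas '[[0,[0,0,40],0],[0,[0,0,40],0],[0,[0,0,36],0],[0,[10,0,0],0],[0,[12,0,0],0]]'

```text
t: 46.55
tool_pos: [0.4126, -0.146, 0.2373]
orientation: [3.141, 0.001, 0.003]
force: [0.0, 0.6, 0.1]
opening: 0.0004
```

Emit:
apply_moves --deltas '[[0,[8,0,0],0],[0,[8,0,0],0],[0,[12,0,0],0],[0,[14,0,0],0],[0,[14,0,0],0]]'

```text
t: 47.18
tool_pos: [0.4676, -0.1461, 0.236]
orientation: [3.141, -0.0, 0.001]
force: [-1.0, 0.4, 1.7]
opening: 0.0007
```

Emit:
apply_moves --deltas '[[0,[14,0,0],0],[0,[14,0,0],0],[0,[14,0,0],0],[0,[14,0,0],0],[0,[12,0,0],0]]'

```text
t: 47.8
tool_pos: [0.5353, -0.146, 0.2356]
orientation: [3.142, -0.0, -0.001]
force: [-4.9, -0.9, 2.9]
opening: 0.0006
```

Emit:
apply_moves --deltas '[[0,[10,0,0],0],[0,[8,0,0],0],[0,[6,0,0],0],[0,[4,0,0],0],[0,[2,0,0],0]]'

```text
t: 48.42
tool_pos: [0.5647, -0.1459, 0.2354]
orientation: [-3.141, 0.0, 0.002]
force: [-5.6, -1.2, 2.4]
opening: 0.0006
```

Emit:
apply_moves --deltas '[[0,[2,0,0],0],[0,[2,0,0],0],[0,[0,0,0],0]]'

```text
t: 48.8
tool_pos: [0.5686, -0.1459, 0.2353]
orientation: [-3.141, 0.0, 0.001]
force: [-4.2, -1.8, -0.8]
opening: 0.0005
```

Emit:
apply_moves --deltas '[[0,[2,0,0],0],[0,[1,0,0],0],[0,[0,0,0],0]]'

```text
t: 49.18
tool_pos: [0.57, -0.146, 0.2353]
orientation: [-3.141, 0.0, 0.01]
force: [-18.4, -0.5, 10.9]
opening: 0.0002
```

The force jumped to 18 N at x=0.570, so the drawer is at its hard stop. I'll back off and check.

Emit:
apply_moves --deltas '[[0,[-5,0,0],0],[0,[-15,0,0],0],[0,[-30,0,0],0],[0,[-40,0,0],0],[0,[-40,0,0],0]]'

```text
t: 49.8
tool_pos: [0.4412, -0.1458, 0.2361]
orientation: [3.141, 0.001, 0.004]
force: [-0.3, 0.9, 0.8]
opening: 0.0004
```

Emit:
apply_moves --deltas '[[0,[0,0,-50],0],[0,[0,0,-50],0],[0,[0,0,0],0],[0,[0,0,0],0],[0,[0,0,0],0]]'

```text
t: 50.42
tool_pos: [0.4413, -0.1456, 0.3342]
orientation: [-3.14, -0.0, 0.003]
force: [-0.8, -0.6, -0.9]
opening: 0.0006
```

Run:
```python
from tubes import *
t=snap('top','t13');s=snap('scene','s13');print(robot.read_state()['force'])
cv2.imwrite('pics/g13.png',np.hstack([cv2.resize(t[120:310,225:395],(400,447)),cv2.resize(s[190:360,180:390],(400,447))]))
a=cv2.imread('pics/top0.png'); r=(slice(128,232),slice(235,390)); d=cv2.absdiff(a,t).max(2)
for y,x in((208,330),(216,330),(222,330),(216,280)): print(a[y,x],t[y,x])
for b,(x,y) in dict(bowl=(210,148),mug=(150,155),jar=(166,251),varn=(438,213),pad=(478,273),knife=(378,317)).items(): print(b,d[y-15:y+15,x-15:x+15].mean().round(1))
```

```text
[-1.26796714  0.16601506 -0.33029905]
[ 50  92 157] [ 50  91 156]
[ 45  83 145] [ 45  83 143]
[44 50 61] [41 48 59]
[ 44  80 138] [ 42  78 135]
bowl 3.0
mug 2.5
jar 3.6
varn 3.4
pad 3.8
knife 3.6
```

View pics/g13.png

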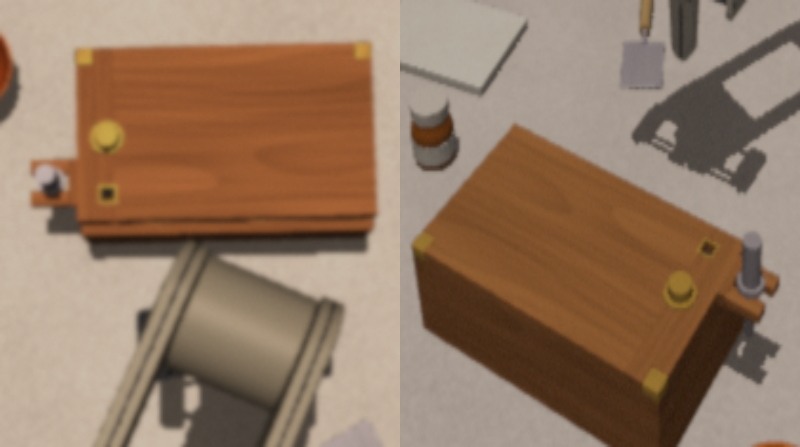

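The drawer is shut with its front at the starting position. The pin is still upright in the notch, the bystanders haven't moved and the robot touches nothing, so I'm handing in.

```bash
python3 -c "
from h import *
print(order.close_job())"
```

```text
the job is handed in; nothing more can be done
None
```

I completed every step and handed the job in at about 50 s of the 210 s allowed; closing the job gave no verdict.

- **Pin, latch and drawer:** I parked the pin in the notch and pressed the latch. The drawer sprang about 57 mm ajar, and I pulled it out until the pull force rose to 4.5 N at its stop.
- **Tubes:** all four tubes were present. I laid them side by side in the drawer and left the purple look-alike alone. I saw no tube knocked aside during the run.
- **Shutting:** I pushed the drawer in until the force jumped to 18 N at its hard stop. It stayed shut when I backed off.
- **Last checks:**
  - The drawer front is where it was at the start, within pixel noise.
  - The pin hangs upright in the notch.
  - The areas around the bowl, mug, jar, varnish, pad and knife match the first picture.
  - The last look inside before shutting showed all four tubes lying flat.
- **One mismatch, corrected on the way:** I had assumed the drawer's interior was centred on the chest, but it sits about 23 mm towards −y. I measured this before placing the first tube and shifted all four positions to suit.

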